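# Stage a column in V saddles and hold the column heater's lid half open

## Task

Lay the loose column level in both V notches of the blue saddle stand, centred so that an end fitting overhangs on each side, setting it down rather than dropping it, and let go of it. Then lift the lid of the white column heater by its steel bar handle and hold it open at 45 degrees so that a colleague can move the column in; the lid falls shut by itself, so finish while still holding the handle. Do not disturb the disc filter, the two vials or the beaker standing about.

Things in the scene. Friction and masses are not known exactly. Their poses are not given: they have to be found in the camera images.
- column: loose packed chromatography column, about 0.12 kg: a pale round tube 15 mm in diameter lying along its y axis, hexagonal end fittings with red plugs, 192 mm overall. The bare tube runs from y = -72 to +72 mm; the end fittings beyond are 17 mm square. Origin at the middle of its underside; it starts lying on the table. Both ends are alike. Take it round the tube at the middle.
- column_mid (a point): middle of the column on the tube's axis, 8 mm above the column's underside; same axes as the column
- v_stand: fixed stand: aluminium foot 70 x 150 x 8 mm (x, y, z) with two blue V saddles, 12 mm thick, centred at y = -50 and +50 mm; 90 degree notches open upward, bottom 34 mm and arm tips 54 mm above the table, 50 mm wide in x. Between the saddles 88 mm are free for the fingers. Origin at the centre of the underside, on the table; the column shall lie along its y axis.
- v_seat (a point): where the middle of the column (column_mid) is when the column lies properly in both notches: midway between the saddles, 45 mm above the table; same axes as the stand
- heater_lid (a joint): opening angle of the heater's lid in rad: 0 shut (start), grows as the front edge rises; 0.785 is 45 degrees; stop at 1.35. The hinge is almost free: the lid (about 0.35 kg with its handle) falls shut from any angle when let go.
- heater: fixed white box, 170 x 240 x 85 mm (x, y, z), 95 mm high with the grey windowed lid shut; its panelled front with a dark display faces -x of its own frame, the lid is hinged along its far (+x) top edge. Origin at the centre of the underside, on the table.
- lid_hinge (a point): middle of the lid's hinge line, 85 mm above the table; the line runs along this point's y axis; its x axis points level, away from the heater's front. Fixed, with the heater.
- lid_handle (a point): round steel bar 10 mm in diameter, 130 mm long along its y axis, parallel to the hinge, over the lid's front edge on two posts 116 mm apart. This point is the bar's centre, 35 mm above the lid's top; lid shut: 160 mm in front of the hinge line (-x of lid_hinge), 45 mm above it, 130 mm above the table. It turns with the lid; gripped from above the bar can turn between the fingers.
- disc_filter: bystander: blue disc filter, 26 mm across, 14 mm high, origin at the centre of its underside
- vial_blue: bystander: glass vial with blue cap, 16 mm across, 38 mm high, origin at the centre of its underside
- vial_white: bystander: glass vial with white cap, 16 mm across, 38 mm high, origin at the centre of its underside
- beaker: bystander: small clear beaker, 53 mm across, 62 mm high, origin at the centre of its underside
There are look-alikes about, which are no part of the job. Of the things that look like the column, the larger one is meant.

How it is judged (in metres and radians):
On the way, in this order (a step that is already met when the one before it is completed fails the run):
1. the column lies level in both V notches, let go (x of column_mid in the frame of v_seat between -0.005 and 0.005 m and y of column_mid in the frame of v_seat between -0.015 and 0.015 m and z of column_mid in the frame of v_seat between -0.005 and 0.005 m and angle between the y axis of column and the y axis of v_stand, either way round below 0.06 rad and contact force between the fingers and column below 0.05 N and linear speed of column below 0.03 m/s), for 0.3 s.
2. the lid is held at 45 degrees by its handle (value of joint heater_lid between 0.68 and 0.89 rad and contact force between the fingers and heater_lid above 0.5 N and distance between the grasp point and lid_handle below 0.07 m and velocity of joint heater_lid between -0.1 and 0.1 rad/s), for 0.3 s.
At the end, for the whole second after the job is handed in: The column rests untouched in both notches (middle within 15 mm lengthwise, 5 mm across and in height, 3.4 degrees in line). The gripper holds the lid handle (over 0.5 N, TCP within 70 mm), lid still at 45 +/- 6 degrees. The bystanders are within 30 mm of their places (all of step 1 and all of step 2 and distance of each of disc_filter, vial_blue, vial_white, beaker from where it was at the start of the episode below 0.03 m); the arm keeps its last pose, push and grip.
It fails at once if the disc filter, a vial or the beaker is pushed 30 mm or more or tipped (distance of any of disc_filter, vial_blue, vial_white, beaker from where it was at the start of the episode above 0.03 m or angle between any of disc_filter, vial_blue, vial_white, beaker's own z axis and vertical above 0.6 rad).
It fails at once if the column is dropped: free of the fingers more than 40 mm above its seat (height (world z) of column_mid above 0.085 m and contact force between the fingers and column below 0.01 N).
It also fails if it takes over 48 s, if anything falls off the work surface, if the arm or the gripper's body presses on something with over 40 N, if the wrist force passes 120 N, or if a joint passes its speed limit or range.

## Robot

A 6-joint arm with a two-finger parallel gripper is mounted at the origin on a cart in front of the work surface, level with it; the furniture and walls round the work are solid. World frame = base frame: x ahead of the robot, y to its left, z up, the work surface at z = 0. Lengths are in mm, angles in rad, forces in N, time in s.
With the tool pointing down it reaches from about 275 to 850 mm from the base axis. Payload 5.2 kg.
Tool frame: the origin (TCP) lies between the finger pads, 19 mm behind the fingertips; this is the grasp point; z points along the fingers, y is the line along which they close (so a half turn about z gives the same grasp; the last joint's range is limited). The gripper opens to 85 mm and grips with 20 to 120 N. Pads are 22 mm wide; open, the fingers measure 114 mm over their backs; the gripper's body (76 mm by 85 mm) begins 54 mm behind the grasp point. The pads swing forward as they close: fully open they stand 13 mm farther back than shut.
Start: joints at [1.048, 0.259, 1.535, -0, 1.348, -0.203], TCP at [172.885, 522.126, 250.01] pointing down, gripper open.
Joint ranges: [-3.14, 3.14], [-0.91, 2.08], [0.19, 2.58], [-1.22, 4.36], [0.22, 2.71], [-3.12, 3.12]. Speed limits (rad/s): [2.57, 2.57, 3.14, 3.14, 3.14, 3.14].

## Interface

Orientations are given as a unit quaternion [x, y, z, w].
In Python, from station import telemetry, imaging, bot gives the robot as it stands.
- The arm moves only by the tool drive_tool, never from a script. Its arguments are lists of equal length, an entry for each row: "dp": the shift along the tool's x, y, z in m, a list of three; "rotation": the turn, a rotation vector about the tool's x, y, z in degrees, a list of three; "grip": the finger opening in m, from 0 to 0.0854. In form: {"dp": [[dx, dy, dz], ...], "rotation": [[rx, ry, rz], ...], "grip": [grip, ...]}. A call has exactly 8 rows; each row is the pose to reach, as a shift and turn from the pose commanded when the call began, along the tool's axes at that moment; what a row does not reach only later rows make up. A row lasts 1/12 s, in which the tool goes at most 41.7 mm and 7.16 degrees, less where a joint would pass 70% of its speed; a pose out of reach is approached as far as the arm can. A call with a gripper value outside its range is refused whole. The fingers move at their own pace and stop on an object; "squeeze" is the grip in N (left out, the last holds). Time passes only in rows, so rows that repeat a pose let the fingers close, or fill a call up. It gives the time, the measured TCP pose, the force, the opening and the grip force at its end, in the units of the state.
- telemetry.observe(): the state, without advancing time (a new reading comes with each control period).
- imaging.read_camera(name): name is "scene" or "top" or "wrist"; returns the picture (400x640x3 uint8, red, green, blue); there is no depth.
- imaging.camera_info(name): a dict with "fx", "fy", "cx", "cy" (pixels), "rvec" (rotation vector, rad) and "tvec" (3), from world to camera coordinates, as OpenCV has them. Camera axes: x right, y down, z forward; pixel columns grow to the right and rows downward; lengths in mm; the calibration is good to about 2 mm. A picture is of the moment at which its call begins: read the wrist's pose just before it. camera_info takes no time and is no camera call; for the wrist camera it gives the pose at the moment of the call.
- bot.hand_in(): hands the job in; it is judged then, once.
Trained networks look in the newest picture that a camera, given by its name, has taken for a name from the list of things; names that differ only in an ending like _2 or _b are one class to them, and where a whole thing is asked for, a point or a joint stands for the part that bears it (a point fixed in the world has none). Each returns a list of dicts, best first, with "p" (0 to 1); they miss things now and then, are a little off and sometimes report something else, mostly with a low value. They report only what shows in the picture. A call takes as long as a camera call. They do not tell look-alikes from the thing itself.
- imaging.regions_of(camera, target): "region" (400x640 bool, what is visible of it) and "extent" ([left, top, width, height] in pixels, round what is visible of it).
The state is a dict: "time_s": time; "joint_pos": joint angles; "qd": joint speeds; "effort": joint torques, N m; "eef_pos": TCP position; "orientation": TCP orientation; "ft_force": force on the tool from outside, world axes, zero at the start; "wrist_torque": the same for the moment, N m; "grip_width": opening from 0.0 (shut) to 1.0 (fully open); "grasp_force": force on a finger pad.
Only numpy, scipy, OpenCV 4.12 (cv2) and the standard library are available. Lean on these libraries where they do the work, as an engineer would, in place of code of your own. Each camera call takes 0.05 s, during which the arm holds its last target. There are 200 camera calls.

## Working session

There is one attempt and no reset: what is moved stays moved. The work goes in short steps, Python scripts to look and compute and a tool call to move; the robot and the scene stay as the last step left them, time stands still between calls to the robot, and variables do not carry over. Pictures are saved under pics/ and viewed, at most 11 in all, crops included, and the job is handed in when it is done.

Besides the shell and the picture viewer there is one more tool, called after ">>>" as a command line: name --argument value ..., lists and objects as JSON in quotes. drive_tool: Moves the arm, as the interface text tells. Its arguments: {"type":"object","properties":{"dp":{"type":"array"},"rotation":{"type":"array"},"grip":{"type":"array"},"squeeze":{"type":"number"}},"required":["dp","rotation","grip"]}

```bash
mkdir -p pics; ls
cat > h.py <<'E'
import numpy as np, cv2
from station import telemetry, imaging, bot
from scipy.spatial.transform import Rotation as R
def ray(ci,u,v):
    Rm=cv2.Rodrigues(np.array(ci['rvec'],float))[0]; t=np.array(ci['tvec'],float).ravel()
    d=Rm.T@np.array([(u-ci['cx'])/ci['fx'],(v-ci['cy'])/ci['fy'],1]); return -Rm.T@t,d
def onz(ci,u,v,z):
    o,d=ray(ci,u,v); return o+d*(z-o[2])/d[2]
def proj(ci,P):
    Rm=cv2.Rodrigues(np.array(ci['rvec'],float))[0]; c=np.atleast_2d(P)@Rm.T+np.array(ci['tvec'],float).ravel()
    return c[:,:2]/c[:,2:]*[ci['fx'],ci['fy']]+[ci['cx'],ci['cy']]
def save(n,im): cv2.imwrite('pics/'+n+'.png',cv2.cvtColor(im,cv2.COLOR_RGB2BGR))
E
python3 - <<'E'
from h import *
print(telemetry.observe())
for c in ['top','scene']:
    im=imaging.read_camera(c); save(c+'0',im); ci=imaging.camera_info(c); print(c,ci, ray(ci,320,200))
    for n in ['column','v_stand','heater','heater_lid','disc_filter','vial_blue','vial_white','beaker']:
        for r in imaging.regions_of(c,n):
            m=r['region'].astype(np.uint8); pts=cv2.findNonZero(m)
            print(c,n,round(r['p'],2),r['extent'],cv2.minAreaRect(pts) if pts is not None else None)
E
```

```text
pics
{'time_s': 0.0, 'joint_pos': array([ 1.04820849e+00,  2.59344169e-01,  1.53610351e+00,  1.98865341e-05,
        1.34797586e+00, -2.02783327e-01]), 'qd': array([ 0.00103649,  0.00185521,  0.0004029 , -0.00075391,  0.00032703,
       -0.00185237]), 'effort': array([-5.48208609e-04, -4.46022606e+01, -2.90572518e+01, -3.09640436e-04,
        1.15795294e-02, -2.97655924e-05]), 'eef_pos': array([172.62055591, 521.68869015, 249.16582601]), 'orientation': array([ 1.59223818e-01,  9.87242087e-01, -8.52451114e-04, -3.33851389e-04]), 'ft_force': array([0.01179954, 0.4084708 , 0.44871315]), 'wrist_torque': array([ 0.06095901, -0.01450621,  0.07461198]), 'grasp_force': 0.0, 'grip_width': 0.9994529303499762}
top {'fx': 412.56448223708554, 'fy': 412.56448223708554, 'cx': 322.7840223117846, 'cy': 201.6395378711616, 'rvec': array([ 2.13118619, -2.12455618,  0.20949731]), 'tvec': array([  -4.98166094,  574.78069061, 1232.10694002])} (array([ 336.14389346,    8.81086401, 1317.35144227]), array([ 0.18947577, -0.00256944, -0.98191326]))
top column 0.65 [356.2, 184.8, 6.0, 36.6] ((358.0450744628906, 
[... 1549 characters left out ...]
4), 21.991130828857422)
scene heater_lid 0.88 [269.7, 160.8, 97.1, 46.0] ((319.20416259765625, 182.71005249023438), (93.38461303710938, 36.53845977783203), 22.61986541748047)
scene disc_filter 0.38 [209.6, 198.9, 25.2, 30.3] ((222.49668884277344, 214.82826232910156), (35.79875183105469, 5.899692058563232), 56.88865280151367)
scene vial_white 0.65 [395.0, 309.1, 7.1, 22.6] ((397.5, 320.5), (17.0, 9.0), 90.0)
scene vial_white 0.64 [269.8, 248.2, 67.2, 54.5] ((304.7919006347656, 275.8486328125), (62.272682189941406, 34.84917449951172), 36.02737045288086)
scene beaker 0.72 [252.3, 158.7, 15.8, 23.7] ((259.78216552734375, 169.32177734375), (21.4928035736084, 14.030025482177734), 84.2894058227539)
```

Run:
```python
import cv2
a=cv2.imread('pics/top0.png')[110:310,160:426]; cv2.imwrite('pics/topc.png',cv2.resize(a,None,fx=3,fy=3,interpolation=cv2.INTER_CUBIC)[:600])
a=cv2.imread('pics/scene0.png')[140:340,180:446]; cv2.imwrite('pics/scc.png',cv2.resize(a,None,fx=3,fy=3,interpolation=cv2.INTER_CUBIC)[:600])
```

```text
(no output)
```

View pics/topc.png

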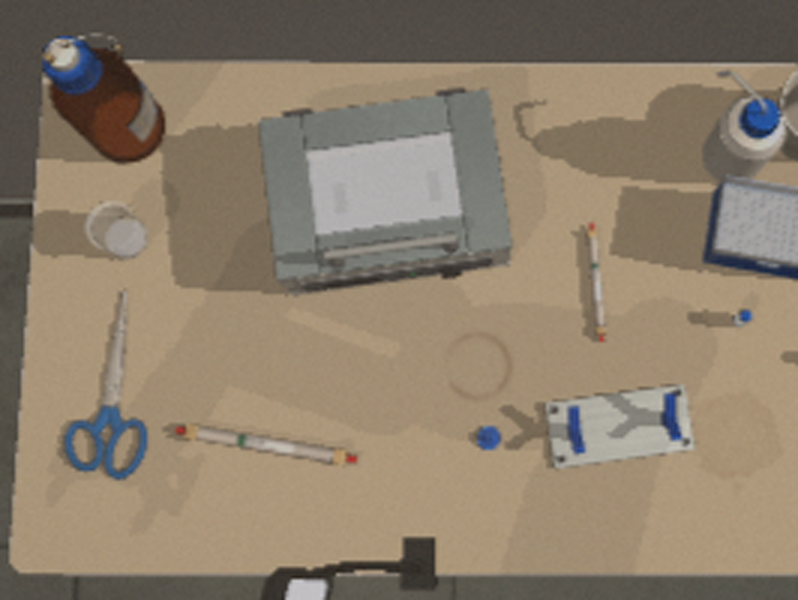

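View pics/scc.png

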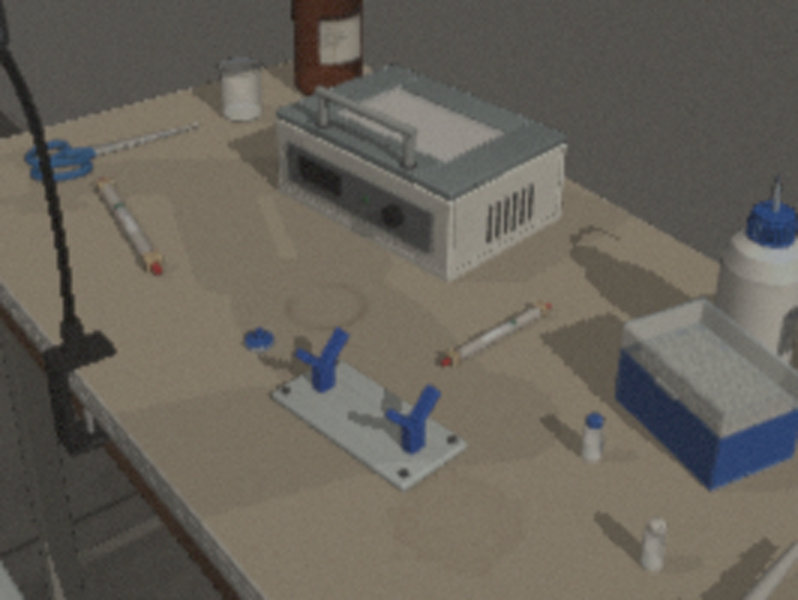

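The top view shows two column look-alikes: one at full-picture px (248,258), about 58 px long, and one at (358,203), about 37 px long. The larger, left one is meant. The stand is at (366,252), the heater at (287,172), the disc at (323,256), the blue vial at (408,215) and the beaker at (198,187). A black gooseneck is clamped at the table edge near (299,298). I'll compute positions and confirm in a wider crop.

Run:
```python
from h import *
ci=imaging.camera_info('top'); cs=imaging.camera_info('scene')
f=lambda u,v,z:onz(ci,160+u/3,110+v/3,z).round(0)
print('big',f(178,431,8),f(355,459,8),'small',f(591,227,8),f(601,338,8))
print('stand foot',[f(*p,8) for p in [(547,402),(684,386),(692,447),(556,467)]])
print('saddles',f(575,430,45),f(673,417,45))
print('handle',f(322,255,130),f(460,240,130))
print('lid',[f(*p,95) for p in [(260,122),(488,90),(510,262),(283,285)]])
print('disc',f(488,437,14),'vb',f(744,316,38),'beaker',f(124,237,0))
print('lamp clamp top, scene', onz(cs,180+75/3,140+350/3,20).round(), f(418,560,20))
im=cv2.imread('pics/top0.png'); im2=cv2.imread('pics/scene0.png')
a=cv2.resize(im[90:400,130:530],None,fx=2,fy=2); b=cv2.resize(im2[0:340,0:300],(0,0),fx=1.75,fy=1.75)
cv2.imwrite('pics/a.png',a[:600]);cv2.imwrite('pics/b.png',b)
```

```text
big [416. 322.   8.] [387. 135.   8.] small [ 637. -115.    8.] [ 515. -124.    8.]
stand foot [array([447., -66.,   8.]), array([ 464., -211.,    8.]), array([ 400., -218.,    8.]), array([379., -75.,   8.])]
saddles [415. -92.  45.] [ 429. -193.   45.]
handle [580. 160. 130.] [595.  25. 130.]
lid [array([726., 232.,  95.]), array([762.,  -2.,  95.]), array([580., -25.,  95.]), array([556., 203.,  95.])]
disc [410.  -4.  14.] vb [ 535. -271.   38.] beaker [625. 392.   0.]
lamp clamp top, scene [276.  53.  20.] [284.  68.  20.]
```

View pics/a.png

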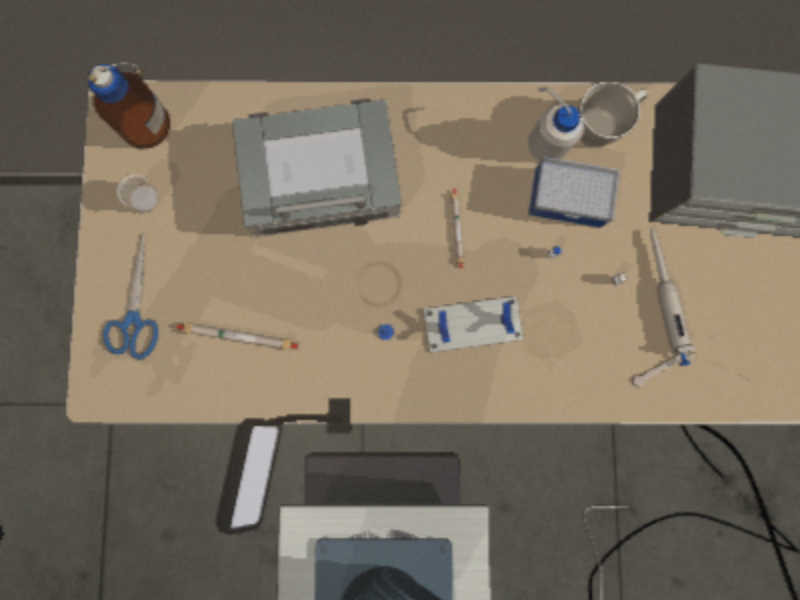

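View pics/b.png

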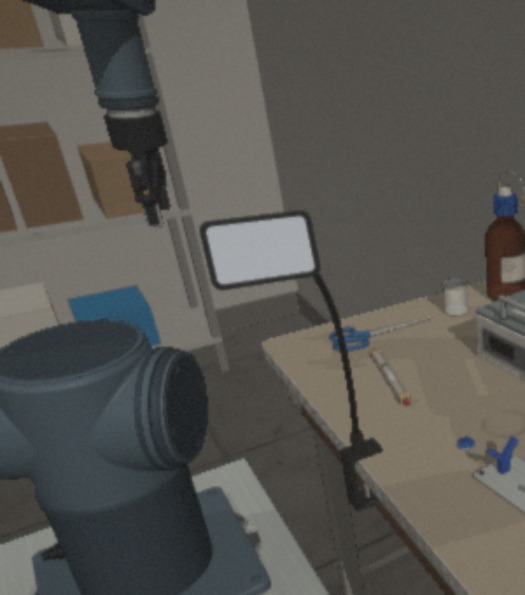

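The wide crop confirms it: the big column has green mark and red plugs, at crop (175,327) to (297,345), and the smaller look-alike is at (455,190)–(460,265). A lamp panel stands over the near table edge. I'll triangulate it, since the arm has to pass it.

Run:
```python
from h import *
ci=imaging.camera_info('top'); cs=imaging.camera_info('scene')
def tri(a,b):
    o1,d1=ray(ci,130+a[0]/2,90+a[1]/2); o2,d2=ray(cs,b[0]/1.75,b[1]/1.75)
    A=np.c_[d1,-d2]; s=np.linalg.lstsq(A,o2-o1,rcond=None)[0]; p,q=o1+d1*s[0],o2+d2*s[1]
    return ((p+q)/2).round(),np.linalg.norm(p-q).round()
print('far end',tri((262,424),(313,244)),'near',tri((228,530),(208,256)),'mid',tri((250,475),(260,250)))
print('far low/top',tri((278,426),(318,275)),tri((250,422),(308,212)),tri((250,422),(318,275)),tri((278,426),(308,212)))
q=R.from_quat(telemetry.observe()['orientation']).as_matrix(); print(q.round(3))
```

```text
far end (array([285., 147., 289.]), np.float64(6.0)) near (array([164., 184., 288.]), np.float64(9.0)) mid (array([224., 160., 290.]), np.float64(2.0))
far low/top (array([281., 132., 252.]), np.float64(5.0)) (array([289., 156., 329.]), np.float64(4.0)) (array([288., 168., 238.]), np.float64(13.0)) (array([282., 123., 339.]), np.float64(2.0))
[[-0.949  0.314  0.   ]
 [ 0.314  0.949  0.   ]
 [-0.     0.    -1.   ]]
```

Big column: middle about (401,228), axis 8.8° off y. The lamp panel covers x 160–290, y 125–185, z 240–340, so I'll pass outside it.

>>> drive_tool --dp '[[-0.03, -0.02, 0], [-0.06, -0.04, 0], [-0.09, -0.06, 0], [-0.12, -0.08, 0], [-0.15, -0.1, 0], [-0.18, -0.12, 0], [-0.21, -0.14, 0], [-0.24, -0.16, 0]]' --rotation '[[0, 0, 7], [0, 0, 14], [0, 0, 21], [0, 0, 28], [0, 0, 35], [0, 0, 42], [0, 0, 49], [0, 0, 56]]' --grip '[0.085, 0.085, 0.085, 0.085, 0.085, 0.085, 0.085, 0.085]' --squeeze 40

```text
time_s: 1.57
eef_pos: [351.2, 293.3, 250.3]
orientation: [0.606, 0.795, 0.0, 0.0]
ft_force: [-0.5, 0.5, -0.7]
grip_width: 0.993
grasp_force: 0.0
```

```bash
cat >> h.py <<'E'
def st():
    s=telemetry.observe(); print('t',round(s['time_s'],2),'p',s['eef_pos'].round(1),'F',s['ft_force'].round(1),'gw',round(s['grip_width']*85.4,1),'gf',round(float(s['grasp_force']),1),'q',s['joint_pos'].round(2)); return s
def goto(p,ydeg,tilt=None):
    "dp (m) and rotvec (deg), tool axes, to world p (mm), tool down, y axis at ydeg in the world"
    s=st(); M=R.from_quat(s['orientation'])
    y=np.array([np.cos(np.radians(ydeg)),np.sin(np.radians(ydeg)),0]); z=np.array([0,0,-1.]); 
    T=R.from_matrix(np.c_[np.cross(y,z),y,z])
    dp=M.inv().apply(np.array(p)-s['eef_pos'])/1000; rv=(M.inv()*T).as_rotvec(degrees=True)
    print('dp',dp.round(4),'rot',rv.round(2),'rows',max(np.linalg.norm(dp)/.0417,np.linalg.norm(rv)/7.16).round(1)); return dp,rv
E
python3 -c "
from h import *
goto([401,228,200],-8.8)"
```

```text
t 1.57 p [351.2 293.3 250.3] F [-0.5  0.5 -0.7] gw 84.8 gf 0.0 q [0.45 0.09 1.74 0.   1.31 0.18]
dp [-0.0762  0.0308  0.0503] rot [ 3.000e-02 -2.000e-02  2.414e+01] rows 3.4
```

>>> drive_tool --dp '[[-0.02, 0.008, 0.012], [-0.04, 0.016, 0.025], [-0.06, 0.024, 0.037], [-0.076, 0.031, 0.05], [-0.076, 0.031, 0.05], [-0.076, 0.031, 0.05], [-0.076, 0.031, 0.05], [-0.076, 0.031, 0.05]]' --rotation '[[0, 0, 6], [0, 0, 12], [0, 0, 18], [0, 0, 24], [0, 0, 24], [0, 0, 24], [0, 0, 24], [0, 0, 24]]' --grip '[0.085, 0.085, 0.085, 0.085, 0.085, 0.085, 0.085, 0.085]'

```text
time_s: 2.23
eef_pos: [400.7, 230.8, 200.7]
orientation: [0.756, 0.655, 0.001, 0.0]
ft_force: [0.8, 0.4, 0.3]
grip_width: 0.998
grasp_force: 0.0
```

Run:
```python
from h import *
st(); ci=imaging.camera_info('wrist'); im=imaging.read_camera('wrist'); save('w1',im)
print(ray(ci,320,200))
for r in imaging.regions_of('wrist','column'):
    b=cv2.boxPoints(cv2.minAreaRect(cv2.findNonZero(r['region'].astype(np.uint8))))
    print(r['p'],r['extent'],[onz(ci,*q,8).round() for q in b])
```

```text
t 2.23 p [400.7 230.8 200.7] F [0.8 0.4 0.3] gw 85.3 gf 0.0 q [0.28 0.14 1.81 0.   1.19 0.42]
(array([410.38521849, 296.09844427, 324.08015623]), array([-0.01277107, -0.26425249, -0.96469149]))
0.86 [309.6, 94.2, 17.5, 167.4] [array([383., 135.,   8.]), array([414., 326.,   8.]), array([430., 323.,   8.]), array([402., 132.,   8.])]
0.83 [473.7, 383.8, 40.5, 16.2] [array([581., -94.,   8.]), array([ 640., -102.,    8.]), array([ 641., -125.,    8.]), array([ 581., -116.,    8.])]
```

View pics/w1.png

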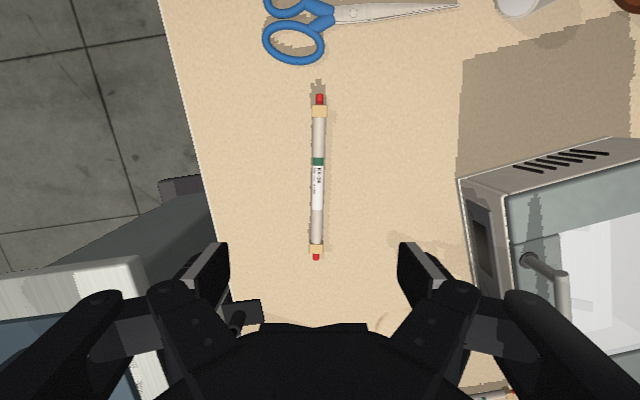

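The wrist view shows the column from px (319,95) to (316,260), nothing near the fingers, middle about (406,229), yaw matching. Descending.

Run:
```python
from h import *
ci=imaging.camera_info('top'); print(onz(ci,248.4,257.8,12)); ci=imaging.camera_info('wrist'); print([onz(ci,*p,8) for p in [(319,95),(316,260),(317.8,172)]])
goto([406,229,22],-8.8)
```

```text
[402.63893287 229.13593264  12.        ]
[array([420.89810178, 323.65734539,   8.        ]), array([390.77520765, 134.17484754,   8.        ]), array([408.22401268, 242.49000489,   8.        ])]
t 2.33 p [400.6 230.8 200.7] F [ 0.5 -0.8  0.4] gw 85.3 gf 0.0 q [0.28 0.14 1.81 0.   1.19 0.42]
dp [-0.0012  0.0054  0.1787] rot [ 0.07 -0.04  0.61] rows 4.3
```

>>> drive_tool --dp '[[0, 0.002, 0.04], [0, 0.005, 0.08], [-0.001, 0.005, 0.12], [-0.001, 0.005, 0.14], [-0.001, 0.005, 0.16], [-0.001, 0.005, 0.17], [-0.001, 0.005, 0.178], [-0.001, 0.005, 0.178]]' --rotation '[[0, 0, 0.5], [0, 0, 0.5], [0, 0, 0.5], [0, 0, 0.5], [0, 0, 0.5], [0, 0, 0.5], [0, 0, 0.5], [0, 0, 0.5]]' --grip '[0.085, 0.085, 0.085, 0.085, 0.06, 0.05, 0.04, 0.03]'

```text
time_s: 3.0
eef_pos: [404.7, 228.5, 21.0]
orientation: [0.759, 0.651, -0.001, -0.0]
ft_force: [0.9, 0.4, 0.7]
grip_width: 0.447
grasp_force: 0.0
```

>>> drive_tool --dp '[[0, 0, 0], [0, 0, 0], [0, 0, 0], [0, 0, 0], [0, 0, 0], [0, 0, 0], [0, 0, 0], [0, 0, 0]]' --rotation '[[0, 0, 0], [0, 0, 0], [0, 0, 0], [0, 0, 0], [0, 0, 0], [0, 0, 0], [0, 0, 0], [0, 0, 0]]' --grip '[0.02, 0.015, 0.01, 0.01, 0.01, 0.01, 0.01, 0.01]'

```text
time_s: 3.67
eef_pos: [406.4, 228.7, 23.0]
orientation: [0.759, 0.651, 0.001, 0.0]
ft_force: [-1.2, 1.5, 7.8]
grip_width: 0.157
grasp_force: 39.6
```

>>> drive_tool --dp '[[0, 0, -0.02], [0, 0, -0.05], [0, 0, -0.08], [0, 0, -0.11], [0, 0, -0.14], [0, 0, -0.17], [0, 0, -0.19], [0, 0, -0.19]]' --rotation '[[0, 0, 0], [0, 0, 0], [0, 0, 0], [0, 0, 0], [0, 0, 0], [0, 0, 0], [0, 0, 0], [0, 0, 0]]' --grip '[0.01, 0.01, 0.01, 0.01, 0.01, 0.01, 0.01, 0.01]'

```text
time_s: 4.33
eef_pos: [408.0, 228.9, 216.7]
orientation: [0.759, 0.651, 0.004, 0.002]
ft_force: [0.7, 0.2, -1.0]
grip_width: 0.155
grasp_force: 39.3
```

Run:
```python
from h import *
goto([422,-110,200],7.9)
```

```text
t 4.33 p [408.  228.9 216.7] F [ 0.7  0.2 -1. ] gw 13.2 gf 39.3 q [ 0.27  0.13  1.78 -0.    1.22  0.43]
dp [-0.3328  0.0657  0.0161] rot [  0.5   -0.14 -16.72] rows 8.1
```

>>> drive_tool --dp '[[-0.04, 0.008, 0], [-0.08, 0.016, 0], [-0.12, 0.024, 0], [-0.16, 0.032, 0.004], [-0.2, 0.04, 0.008], [-0.24, 0.048, 0.012], [-0.28, 0.056, 0.016], [-0.31, 0.062, 0.016]]' --rotation '[[0, 0, -2], [0, 0, -4], [0, 0, -6], [0, 0, -8], [0, 0, -10], [0, 0, -12], [0, 0, -14], [0, 0, -16.7]]' --grip '[0.01, 0.01, 0.01, 0.01, 0.01, 0.01, 0.01, 0.01]'

```text
time_s: 5.0
eef_pos: [418.1, -90.2, 194.5]
orientation: [0.657, 0.754, -0.001, -0.001]
ft_force: [0.4, 0.3, -1.7]
grip_width: 0.152
grasp_force: 39.3
```

>>> drive_tool --dp '[[0, 0, 0], [0, 0, 0], [0, 0, 0], [0, 0, 0], [0, 0, 0], [0, 0, 0], [0, 0, 0], [0, 0, 0]]' --rotation '[[0, 0, 0], [0, 0, 0], [0, 0, 0], [0, 0, 0], [0, 0, 0], [0, 0, 0], [0, 0, 0], [0, 0, 0]]' --grip '[0.01, 0.01, 0.01, 0.01, 0.01, 0.01, 0.01, 0.01]'

```text
time_s: 5.67
eef_pos: [419.4, -86.9, 196.1]
orientation: [0.656, 0.754, 0.0, 0.0]
ft_force: [0.2, 0.1, -1.5]
grip_width: 0.151
grasp_force: 39.3
```

Run:
```python
from h import *
s=st(); ci=imaging.camera_info('wrist'); im=imaging.read_camera('wrist'); save('w2',im)
np.save('ci2.npy',ci,allow_pickle=True)
for n in ['column','v_stand','disc_filter']:
  for r in imaging.regions_of('wrist',n):
    b=cv2.boxPoints(cv2.minAreaRect(cv2.findNonZero(r['region'].astype(np.uint8))))
    print(n,r['p'],r['extent'],b.round().tolist())
```

```text
t 5.67 p [419.4 -86.9 196.1] F [ 0.2  0.1 -1.5] gw 12.9 gf 39.3 q [-0.47  0.09  1.89 -0.    1.17 -0.6 ]
column 0.9 [393.7, 218.4, 101.1, 19.3] [[390.0, 229.0], [390.0, 219.0], [498.0, 225.0], [498.0, 235.0]]
column 0.78 [299.5, 50.8, 35.1, 277.9] [[295.0, 50.0], [333.0, 50.0], [333.0, 327.0], [295.0, 327.0]]
v_stand 0.58 [283.8, 167.0, 60.8, 74.8] [[282.0, 166.0], [343.0, 165.0], [344.0, 239.0], [284.0, 240.0]]
disc_filter 0.55 [282.0, 163.1, 61.7, 77.6] [[282.0, 165.0], [343.0, 165.0], [343.0, 238.0], [282.0, 238.0]]
```

View pics/w2.png

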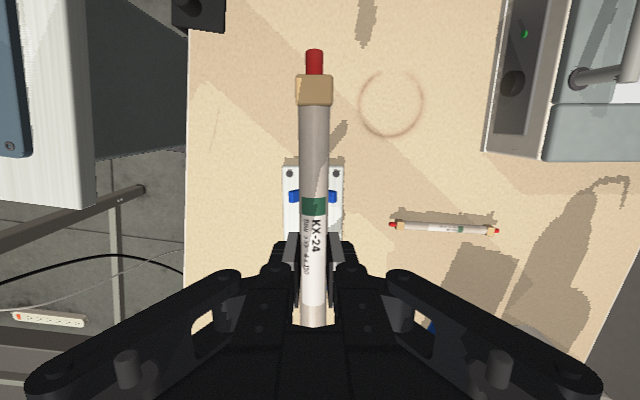

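The column is held straight along the tool (px (315,50) to (315,327)) and hides the stand. Only the far saddle's tips at (291,196) and (341,196) and the foot edge at row 166 show. I'll shift aside for a clear look.

>>> drive_tool --dp '[[0.02, 0.02, 0], [0.04, 0.04, 0], [0.06, 0.06, 0], [0.075, 0.07, 0], [0.075, 0.07, 0], [0.075, 0.07, 0], [0.075, 0.07, 0], [0.075, 0.07, 0]]' --rotation '[[0, 0, 0], [0, 0, 0], [0, 0, 0], [0, 0, 0], [0, 0, 0], [0, 0, 0], [0, 0, 0], [0, 0, 0]]' --grip '[0.01, 0.01, 0.01, 0.01, 0.01, 0.01, 0.01, 0.01]'

```text
time_s: 6.53
eef_pos: [477.9, -4.3, 195.9]
orientation: [0.657, 0.754, -0.0, -0.0]
ft_force: [-0.2, -0.5, -1.0]
grip_width: 0.155
grasp_force: 39.4
```

Run:
```python
from h import *
s=st(); ci=imaging.camera_info('wrist'); im=imaging.read_camera('wrist'); save('w3',im)
np.save('ci3.npy',ci,allow_pickle=True)
p=proj(ci,[422,-143,40])[0].astype(int); print(p,ci['fx'])
a=max(p[0]-90,0),max(p[1]-100,0); print(a)
c=im[a[1]:a[1]+190,a[0]:a[0]+200]; save('w3c',cv2.resize(c,None,fx=3,fy=3,interpolation=cv2.INTER_CUBIC))
```

```text
t 6.53 p [477.9  -4.3 195.9] F [-0.2 -0.5 -1. ] gw 13.2 gf 39.4 q [-0.24  0.18  1.78 -0.    1.18 -0.38]
[247 301] 281.55299468572224
(np.int64(157), np.int64(201))
```

View pics/w3c.png

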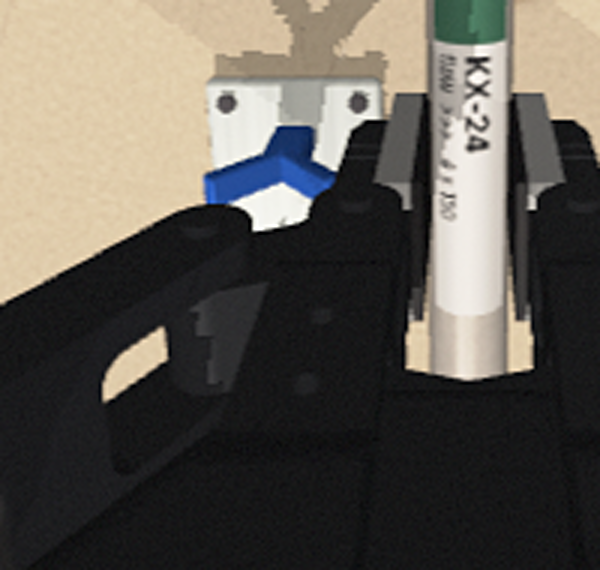

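Run:
```python
from h import *
c3=np.load('ci3.npy',allow_pickle=True).item(); c2=np.load('ci2.npy',allow_pickle=True).item()
f=lambda u,v,z:onz(c3,157+u/3,201+v/3,z)
A,B=f(208,80,8),f(382,79,8); print(A,B,np.linalg.norm(A-B)); b=f(227,103,8),f(358,103,8); print(b)
print('w2 edge',onz(c2,284,166,8),onz(c2,343,166,8),'tips',onz(c2,289.5,196,54),onz(c2,341,196,54))
def cen(A,B):
    d=(B-A)[:2];d/=np.linalg.norm(d); m=(A+B)[:2]/2; n=np.array([d[1],-d[0]]); n=n if n[1]<0 else -n
    return m+75*n, np.degrees(np.arctan2(d[1],d[0]))
print(cen(A,B),cen(onz(c2,284,166,8),onz(c2,343,166,8)))
```

```text
[384.03791318 -70.66869187   8.        ] [451.68044192 -60.97526285   8.        ] 68.3335514953132
(array([392.02499925, -79.35738171,   8.        ]), array([443.37618864, -72.31731323,   8.        ]))
w2 edge [384.9596614  -71.57446994   8.        ] [449.84128883 -62.56968139   8.        ] tips [397.29647014 -92.58363973  54.        ] [446.95527482 -85.69012274  54.        ]
(array([ 428.49827299, -140.06354017]), np.float64(8.155178539036305)) (array([ 427.71074682, -141.36001747]), np.float64(7.9014891220728))
```

Run:
```python
from h import *
c2=np.load('ci2.npy',allow_pickle=True).item()
M=R.from_quat([0.656,0.754,0,0]); p=np.array([419.4,-86.9,196.1])
for z in (180,183): print(M.inv().apply(onz(c2,314,49,z)-p),M.inv().apply(onz(c2,313.5,320,z+7.5)-p))
goto([428.3,-140.3,110],8.1)
```

```text
[98.00835716  0.77573508 16.1       ] [-38.4099272    0.47900696   8.6       ]
[97.32014715  0.76628783 13.1       ] [-36.03409452   0.47577228   5.6       ]
t 6.58 p [478.   -4.5 196. ] F [ 0.5  0.4 -2.5] gw 13.1 gf 39.4 q [-0.24  0.18  1.78 -0.    1.18 -0.38]
dp [-0.1278 -0.0677  0.086 ] rot [-0.02  0.01 -0.29] rows 4.0
```

>>> drive_tool --dp '[[-0.03, -0.016, 0], [-0.06, -0.032, 0], [-0.095, -0.05, 0.02], [-0.128, -0.068, 0.04], [-0.128, -0.068, 0.06], [-0.128, -0.068, 0.08], [-0.128, -0.068, 0.1], [-0.128, -0.068, 0.1]]' --rotation '[[0, 0, -0.3], [0, 0, -0.3], [0, 0, -0.3], [0, 0, -0.3], [0, 0, -0.3], [0, 0, -0.3], [0, 0, -0.3], [0, 0, -0.3]]' --grip '[0.01, 0.01, 0.01, 0.01, 0.01, 0.01, 0.01, 0.01]'

```text
time_s: 7.25
eef_pos: [425.7, -139.6, 93.1]
orientation: [0.656, 0.755, -0.001, -0.003]
ft_force: [-1.3, 0.0, -0.9]
grip_width: 0.151
grasp_force: 39.5
```

Run:
```python
from h import *
goto([428.3,-140.3,62],8.1)
im=imaging.read_camera('scene'); save('s2',im)
c=im[190:320,230:390]; save('s2c',cv2.resize(c,None,fx=4,fy=4,interpolation=cv2.INTER_CUBIC))
```

```text
t 7.25 p [ 425.7 -139.6   93.1] F [-1.3  0.  -0.9] gw 12.9 gf 39.5 q [-0.57  0.26  1.97 -0.    0.91 -0.71]
dp [-0.0012  0.0026  0.0311] rot [-0.29 -0.24 -0.07] rows 0.7
```

View pics/s2c.png

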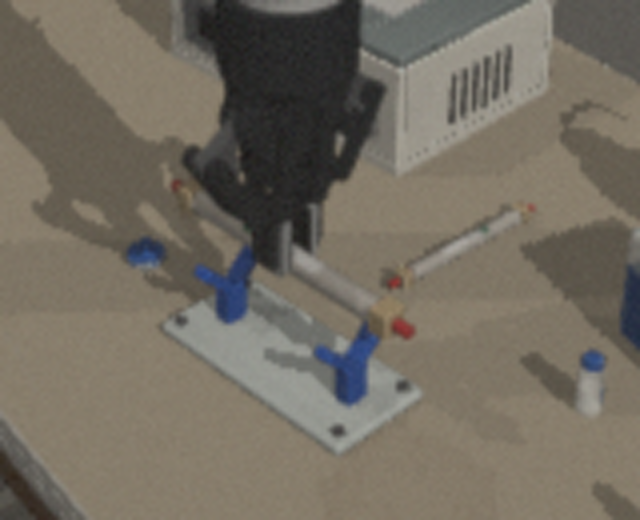

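Scene view: the held column is over both saddles at crop (240,215)–(385,310), parallel to the stand. Lowering slowly.

>>> drive_tool --dp '[[0, 0.001, 0], [0, 0.001, 0.005], [0, 0.001, 0.01], [0, 0.001, 0.015], [0, 0.001, 0.02], [0, 0.001, 0.024], [0, 0.001, 0.027], [0, 0.001, 0.03]]' --rotation '[[0, 0, 0], [0, 0, 0], [0, 0, 0], [0, 0, 0], [0, 0, 0], [0, 0, 0], [0, 0, 0], [0, 0, 0]]' --grip '[0.01, 0.01, 0.01, 0.01, 0.01, 0.01, 0.01, 0.01]'

```text
time_s: 7.97
eef_pos: [429.5, -139.5, 65.6]
orientation: [0.655, 0.756, -0.0, -0.0]
ft_force: [0.5, -0.0, -1.4]
grip_width: 0.153
grasp_force: 39.5
```

>>> drive_tool --dp '[[0, 0, 0], [0, 0, 0], [0, 0, 0.001], [0, 0, 0.001], [0, 0, 0.002], [0, 0, 0.002], [0, 0, 0.002], [0, 0, 0.002]]' --rotation '[[0, 0, 0], [0, 0, 0], [0, 0, 0], [0, 0, 0], [0, 0, 0], [0, 0, 0], [0, 0, 0], [0, 0, 0]]' --grip '[0.01, 0.01, 0.01, 0.01, 0.01, 0.01, 0.01, 0.01]'

```text
time_s: 8.63
eef_pos: [429.6, -139.7, 64.1]
orientation: [0.655, 0.756, -0.0, 0.0]
ft_force: [0.2, 0.2, -0.8]
grip_width: 0.158
grasp_force: 39.5
```

No contact yet; continuing in 1 mm steps.

>>> drive_tool --dp '[[-0.001, -0.001, 0.001], [-0.001, -0.001, 0.001], [-0.001, -0.001, 0.002], [-0.001, -0.001, 0.002], [-0.001, -0.001, 0.003], [-0.001, -0.001, 0.003], [-0.001, -0.001, 0.003], [-0.001, -0.001, 0.003]]' --rotation '[[0, 0, 0], [0, 0, 0], [0, 0, 0], [0, 0, 0], [0, 0, 0], [0, 0, 0], [0, 0, 0], [0, 0, 0]]' --grip '[0.01, 0.01, 0.01, 0.01, 0.01, 0.01, 0.01, 0.01]'

```text
time_s: 9.3
eef_pos: [428.5, -140.9, 61.3]
orientation: [0.655, 0.756, -0.0, -0.0]
ft_force: [-2.4, -0.1, 6.0]
grip_width: 0.152
grasp_force: 40.2
```

>>> drive_tool --dp '[[0, -0.001, 0], [0, -0.001, 0.001], [0, -0.001, 0.001], [0, -0.001, 0.001], [0, -0.001, 0.001], [0, -0.001, 0.001], [0, -0.001, 0.001], [0, -0.001, 0.001]]' --rotation '[[0, 0, 0], [0, 0, 0], [0, 0, 0], [0, 0, 0], [0, 0, 0], [0, 0, 0], [0, 0, 0], [0, 0, 0]]' --grip '[0.01, 0.01, 0.01, 0.01, 0.01, 0.01, 0.01, 0.01]'

```text
time_s: 9.97
eef_pos: [427.5, -141.0, 60.3]
orientation: [0.655, 0.756, -0.0, -0.0]
ft_force: [-1.9, 0.2, 6.8]
grip_width: 0.155
grasp_force: 40.4
```

Seated at z 60.3 (45 + 15 as computed). Releasing.

>>> drive_tool --dp '[[0, 0, 0], [0, 0, 0], [0, 0, 0], [0, 0, 0], [0, 0, 0], [0, 0, 0], [0, 0, 0], [0, 0, 0]]' --rotation '[[0, 0, 0], [0, 0, 0], [0, 0, 0], [0, 0, 0], [0, 0, 0], [0, 0, 0], [0, 0, 0], [0, 0, 0]]' --grip '[0.018, 0.022, 0.026, 0.03, 0.035, 0.04, 0.045, 0.05]'

```text
time_s: 10.63
eef_pos: [427.8, -140.9, 60.0]
orientation: [0.655, 0.756, 0.0, 0.0]
ft_force: [-0.3, 0.2, 0.2]
grip_width: 0.584
grasp_force: 0.0
```

>>> drive_tool --dp '[[0, 0, -0.005], [0, 0, -0.02], [0, 0, -0.04], [0, 0, -0.07], [0, 0, -0.1], [0, 0, -0.13], [0, 0, -0.16], [0, 0, -0.19]]' --rotation '[[0, 0, 0], [0, 0, 0], [0, 0, 0], [0, 0, 0], [0, 0, 0], [0, 0, 0], [0, 0, 0], [0, 0, 0]]' --grip '[0.06, 0.06, 0.06, 0.06, 0.06, 0.06, 0.06, 0.06]'

```text
time_s: 11.3
eef_pos: [427.4, -140.7, 252.0]
orientation: [0.655, 0.756, 0.0, 0.0]
ft_force: [0.3, 0.1, -0.6]
grip_width: 0.705
grasp_force: 0.0
```

Run:
```python
from h import *
s=st(); ci=imaging.camera_info('wrist'); im=imaging.read_camera('wrist'); save('w4',im)
im2=imaging.read_camera('scene'); c=im2[190:320,230:390]
save('s3',np.hstack([cv2.resize(im,(480,300)),cv2.resize(c,(320,260),interpolation=cv2.INTER_CUBIC)]) if 0 else np.vstack([cv2.resize(im,(480,300)),cv2.resize(c,(480,300),interpolation=cv2.INTER_CUBIC)]))
for r in imaging.regions_of('scene','column'): print(r['p'],r['extent'])
cs=imaging.camera_info('scene'); u=np.array([-.141,.99,0]); C=np.array([428,-141,45.])
print('expected ends px',proj(cs,[C+96*u,C-96*u]))
goto([428,-141,300],8.1)
```

```text
t 11.3 p [ 427.4 -140.7  252. ] F [ 0.3  0.1 -0.6] gw 60.2 gf 0.0 q [-0.57  0.07  1.76 -0.    1.31 -0.71]
0.84 [273.5, 246.3, 60.8, 38.4]
0.63 [327.8, 236.6, 34.1, 22.7]
0.47 [274.4, 161.6, 96.3, 49.1]
expected ends px [[275.21391432 247.65471447]
 [333.91650997 285.4759177 ]]
t 11.45 p [ 428.9 -141.6  252.8] F [ 0.5  0.2 -0.3] gw 60.0 gf 0.0 q [-0.57  0.07  1.75  0.    1.31 -0.71]
dp [ 0.0006 -0.0006 -0.0472] rot [0.27 0.23 0.08] rows 1.1
```

View pics/s3.png

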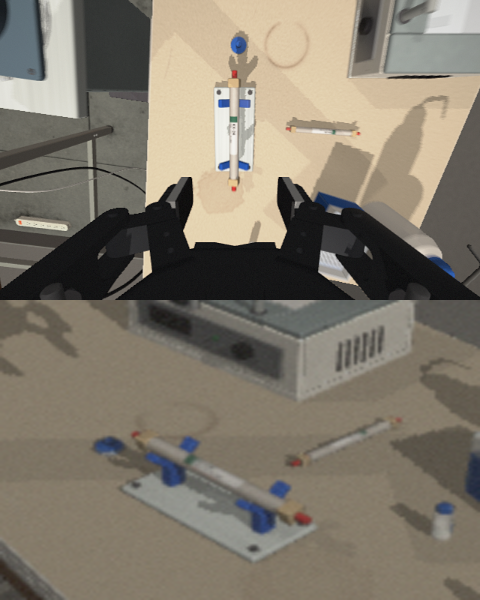

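Column lies in both notches: the scene box (273,246)–(334,285) matches the expected end pixels (275,248) and (334,285). Now moving over the heater handle.

>>> drive_tool --dp '[[0.028, 0.026, -0.01], [0.056, 0.052, -0.02], [0.084, 0.078, -0.03], [0.112, 0.104, -0.03], [0.14, 0.13, -0.03], [0.168, 0.156, -0.03], [0.196, 0.182, -0.03], [0.21, 0.195, -0.03]]' --rotation '[[0, 0, 0], [0, 0, 0], [0, 0, 0], [0, 0, 0], [0, 0, 0], [0, 0, 0], [0, 0, 0], [0, 0, 0]]' --grip '[0.085, 0.085, 0.085, 0.085, 0.085, 0.085, 0.085, 0.085]'

```text
time_s: 12.12
eef_pos: [591.7, 98.4, 278.0]
orientation: [0.654, 0.756, -0.0, -0.001]
ft_force: [-0.2, -0.6, -0.2]
grip_width: 0.994
grasp_force: 0.0
```

>>> drive_tool --dp '[[0, 0, 0], [0, 0, 0], [0, 0, 0], [0, 0, 0], [0, 0, 0], [0, 0, 0], [0, 0, 0], [0, 0, 0]]' --rotation '[[0, 0, 0], [0, 0, 0], [0, 0, 0], [0, 0, 0], [0, 0, 0], [0, 0, 0], [0, 0, 0], [0, 0, 0]]' --grip '[0.085, 0.085, 0.085, 0.085, 0.085, 0.085, 0.085, 0.085]'

```text
time_s: 12.78
eef_pos: [590.8, 94.1, 280.3]
orientation: [0.655, 0.755, 0.0, 0.0]
ft_force: [0.4, 0.1, 0.2]
grip_width: 0.997
grasp_force: 0.0
```

Run:
```python
from h import *
s=st(); ci=imaging.camera_info('wrist'); im=imaging.read_camera('wrist'); save('w5',im)
np.save('ci5.npy',ci,allow_pickle=True)
```

```text
t 12.78 p [590.8  94.1 280.3] F [0.4 0.1 0.2] gw 85.2 gf 0.0 q [-0.03  0.33  1.36 -0.    1.45 -0.17]
```

View pics/w5.png

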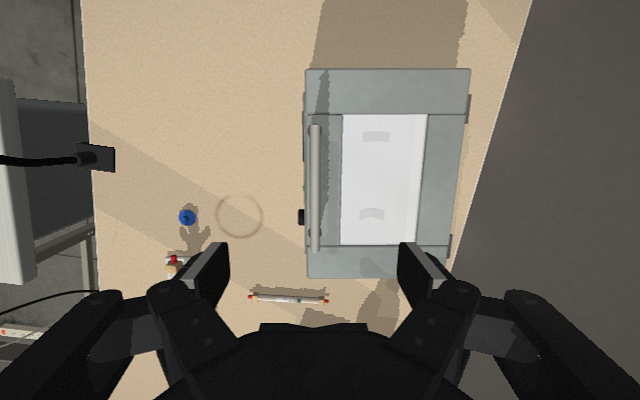

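The wrist view shows the bar from px (315,125) to (316,251), well aligned with the tool.

Run:
```python
from h import *
ci=np.load('ci5.npy',allow_pickle=True).item()
a,b=onz(ci,315.5,124,132),onz(ci,316.5,252,132); d=a-b; print(a,b,np.linalg.norm(d),np.degrees(np.arctan2(-d[0],d[1])))
m=(a+b)/2; print(m); goto(m*[1,1,0]+[0,0,131],np.degrees(np.arctan2(-d[0],d[1])))
```

```text
[584.17009496 158.95788158 132.        ] [603.80258373  30.25620964 132.        ] 130.19045654464455 8.673187248617706
[593.98633935  94.60704561 132.        ]
t 12.83 p [590.8  94.3 280.3] F [ 0.4  0.  -0.9] gw 84.8 gf 0.0 q [-0.03  0.33  1.36 -0.    1.45 -0.17]
dp [-1.000e-04  3.100e-03  1.493e-01] rot [ 0.02  0.   -0.53] rows 3.6
```

>>> drive_tool --dp '[[0, 0.003, 0.035], [0, 0.003, 0.07], [0, 0.003, 0.1], [0, 0.003, 0.12], [0, 0.003, 0.135], [0, 0.003, 0.145], [0, 0.003, 0.149], [0, 0.003, 0.149]]' --rotation '[[0, 0, -0.5], [0, 0, -0.5], [0, 0, -0.5], [0, 0, -0.5], [0, 0, -0.5], [0, 0, -0.5], [0, 0, -0.5], [0, 0, -0.5]]' --grip '[0.085, 0.085, 0.085, 0.085, 0.08, 0.07, 0.06, 0.05]'

```text
time_s: 13.5
eef_pos: [593.6, 95.1, 130.4]
orientation: [0.652, 0.759, -0.0, -0.0]
ft_force: [0.3, -1.1, 0.2]
grip_width: 0.595
grasp_force: 0.0
```

>>> drive_tool --dp '[[0, 0, 0], [0, 0, 0], [0, 0, 0], [0, 0, 0], [0, 0, 0], [0, 0, 0], [0, 0, 0], [0, 0, 0]]' --rotation '[[0, 0, 0], [0, 0, 0], [0, 0, 0], [0, 0, 0], [0, 0, 0], [0, 0, 0], [0, 0, 0], [0, 0, 0]]' --grip '[0.04, 0.03, 0.02, 0.01, 0.005, 0.005, 0.005, 0.005]'

```text
time_s: 14.17
eef_pos: [592.3, 94.9, 131.9]
orientation: [0.652, 0.759, -0.001, -0.001]
ft_force: [-5.9, -2.0, 5.9]
grip_width: 0.099
grasp_force: 39.0
```

Run:
```python
from h import *
s=st(); M=R.from_quat(s['orientation']); c=np.array([np.cos(np.radians(8.5)),np.sin(np.radians(8.5)),0])
for a in (8,16,24,32,38,45):
    t=np.radians(164.3-a); r=166.2; d=c*(r*np.cos(t)+160)+np.array([0,0,r*np.sin(t)-45]); print(a,(M.inv().apply(d)/1000).round(4))
```

```text
t 14.17 p [592.3  94.9 131.9] F [-5.9 -2.   5.9] gw 8.4 gf 39.0 q [-0.03  0.45  1.56 -0.    1.13 -0.18]
8 [-0.      0.0078 -0.0218]
16 [-0.0001  0.0185 -0.0424]
24 [-0.0001  0.032  -0.0612]
32 [-0.0002  0.0479 -0.0781]
38 [-0.0002  0.0614 -0.0891]
45 [-0.0003  0.0784 -0.1001]
```

Bar gripped. Lifting along the hinge arc, first half.

>>> drive_tool --dp '[[0, -0.001, -0.003], [0, 0, -0.007], [0, 0.002, -0.014], [0, 0.006, -0.022], [0, 0.011, -0.032], [0, 0.017, -0.042], [0, 0.024, -0.052], [0, 0.031, -0.061]]' --rotation '[[0, 0, 0], [0, 0, 0], [0, 0, 0], [0, 0, 0], [0, 0, 0], [0, 0, 0], [0, 0, 0], [0, 0, 0]]' --grip '[0.005, 0.005, 0.005, 0.005, 0.005, 0.005, 0.005, 0.005]'

```text
time_s: 14.83
eef_pos: [622.6, 99.3, 192.9]
orientation: [0.652, 0.759, -0.002, -0.002]
ft_force: [-6.1, -2.4, 0.0]
grip_width: 0.097
grasp_force: 39.0
```

>>> drive_tool --dp '[[0, 0.008, -0.009], [0, 0.016, -0.017], [0, 0.023, -0.023], [0, 0.029, -0.028], [0, 0.036, -0.033], [0, 0.041, -0.036], [0, 0.046, -0.039], [0, 0.046, -0.039]]' --rotation '[[0, 0, 0], [0, 0, 0], [0, 0, 0], [0, 0, 0], [0, 0, 0], [0, 0, 0], [0, 0, 0], [0, 0, 0]]' --grip '[0.005, 0.005, 0.005, 0.005, 0.005, 0.005, 0.005, 0.005]'

```text
time_s: 15.5
eef_pos: [669.6, 106.2, 234.3]
orientation: [0.652, 0.759, -0.001, 0.0]
ft_force: [-7.5, -2.6, 8.5]
grip_width: 0.097
grasp_force: 40.6
```

>>> drive_tool --dp '[[0, 0, 0], [0, 0, 0], [0, 0, 0], [0, 0, 0], [0, 0, 0], [0, 0, 0], [0, 0, 0], [0, 0, 0]]' --rotation '[[0, 0, 0], [0, 0, 0], [0, 0, 0], [0, 0, 0], [0, 0, 0], [0, 0, 0], [0, 0, 0], [0, 0, 0]]' --grip '[0.005, 0.005, 0.005, 0.005, 0.005, 0.005, 0.005, 0.005]'

```text
time_s: 16.17
eef_pos: [668.7, 106.1, 233.8]
orientation: [0.652, 0.759, -0.001, -0.0]
ft_force: [-6.8, -3.1, 8.5]
grip_width: 0.096
grasp_force: 40.6
```

Run:
```python
from h import *
s=st(); c=np.array([np.cos(np.radians(8.5)),np.sin(np.radians(8.5)),0])
d=s['eef_pos']-[592.3,94.9,131.9]; hx,hz=d@c,d[2]; print('lid deg',164.3-np.degrees(np.arctan2(45+hz,hx-160)),'r',np.hypot(45+hz,hx-160))
im=imaging.read_camera('scene'); c=im[100:320,200:440]; save('s4',cv2.resize(c,(640,586),interpolation=cv2.INTER_CUBIC))
for r in imaging.regions_of('scene','column'): print(r['p'],r['extent'])
```

```text
t 16.17 p [668.7 106.1 233.8] F [-6.8 -3.1  8.5] gw 8.2 gf 40.6 q [-0.01  0.5   1.22 -0.    1.43 -0.16]
lid deg 44.88910907255409 r 168.654707165191
0.59 [272.2, 245.5, 62.0, 37.3]
0.47 [328.5, 236.6, 35.7, 27.1]
```

View pics/s4.png

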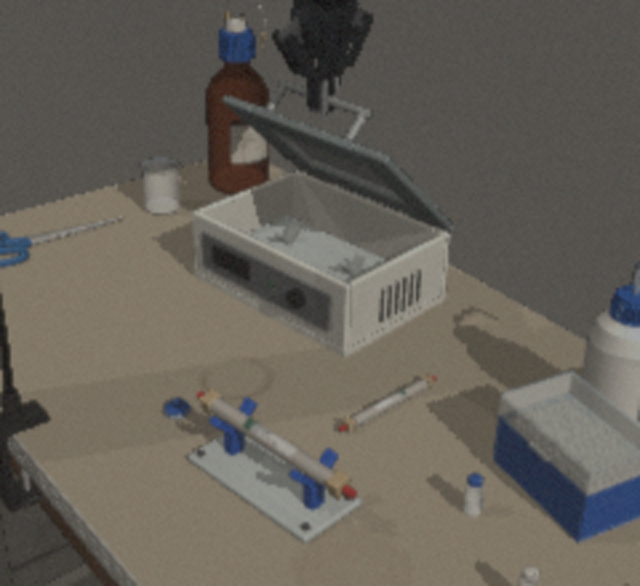

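The lid stands open at about 45° with the bar gripped, the column lies in both notches, and the disc, vials and beaker are undisturbed.

```bash
python3 -c "
from h import *
print(bot.hand_in())"
```

```text
the job is handed in; nothing more can be done
None
```

I handed the job in at about 16 s of the 48 s allowed, with no verdict returned: the column lies let go in both V notches, and the gripper is holding the lid open by its handle at about 45°, with the bystanders looking undisturbed in the last picture.

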